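# Wedge-lock the sliding bar of a jar clamp

## Task

Clamp the sample jar in the bench clamp so that its cap can later be unscrewed one-handed: push the sliding bar by its post until the sprung jaw has carried the jar into the V-jaw and is itself pushed in about halfway (4 to 6 of its 10 mm; never to its stop). Then slide the thumb wedge along its ramp under the bridge until it jams the bar fast, with a firm push of about 12 N, never over 18 N. Let go, with the jar upright and gripped, and do not disturb the glassware standing around.

Things in the scene. Friction and masses are not known exactly. Their poses are not given: they have to be found in the camera images.
- clamp_base: Bench clamp, fixed: aluminium plate 90 x 250 x 12 mm. Origin at its underside, on the worktop, below the crossing of bar and wedge; x = the way the wedge is driven (away from the robot), y = along the bar, V-jaw at the -y end, the bar's post at the +y end, z up.
- bridge_mid (a point): Middle of the fixed bridge's top, 63 mm above the worktop, over the crossing of bar and wedge (0, 0, 63 mm in the clamp's frame). The bridge is 54 x 54 mm on four corner posts; its sloping underside is the wedge's ramp.
- v_seat (a point): Where the middle of the jar's foot comes to rest in the steel V-jaw (90 degree V that opens to +y, 26 mm high): at (0, -98.5, 12) mm in the clamp's frame, on top of the plate.
- bar: Sliding steel bar, 22 x 178 x 14 mm, top 32 mm above the worktop. Slides only along the clamp's -y (towards the V-jaw), 45 mm in all, against a steady friction of about 5 N, and stays where it is left. Origin on the axis of its post, 60 mm above the worktop, at first 115 to 125 mm to +y of the clamp's origin.
- post_top (a point): Top of the bar's upright round post, on its axis, 79 mm above the worktop. The post is 16 mm in diameter and stands free from 32 mm up; its top 6 mm is a 20 mm cap. It is pushed to -y to close the clamp.
- jaw (a joint): Sprung jaw pad (34 x 28 mm) at the bar's -y end: how far it is pushed back into the bar, m; 0 = free, 0.010 = at its stop. Spring 0.8 N per mm, no preload. Free, its face stands 185 mm to -y of the post's axis, its middle 30 mm above the worktop. With the jar seated it starts to yield when the post's axis is about 101 mm to +y of the clamp's origin.
- wedge: Steel thumb wedge, 24 mm wide, 122 mm long, captive under the bridge. Slides only along the clamp's +x, sinking 0.14 mm per mm, 36 mm in all. Origin in the upright thumb tab at its robot end, 85 mm to -x of the clamp's origin and 70 mm above the worktop when pulled out; it starts pulled out to within 4 mm. The tab is 14 mm along x, 24 mm along y.
- tab_top (a point): Middle of the thumb tab's top, 14 mm above the wedge's origin; the tab stands free of the wedge's body over its top 25 mm. It is pushed to +x.
- wedge_nose (a point): Thin end of the wedge, middle of its sole, which jams on the bar's top. The sole's wear is unknown: it meets the bar after anything from 5 to 27 mm of travel. Before that the wedge drags with 1 to 1.5 N; from there the resistance climbs by about 3 N per mm. The bar is pressed with about 1.5 x the push, and when let go the wedge stays jammed with about 0.9 x the push.
- sample_jar1: The sample jar in the clamp: clear, 30 mm body, 33 mm white screw cap, 55 mm high, 28 g. Origin at the middle of its underside. Stands loosely on the plate between jaw and V-jaw, up to 7 mm short of its seat.
- sample_jar2: Bystander: a like jar standing on the worktop behind the clamp. Origin at its underside.
- sample_jar3: Bystander: a like jar standing on the worktop behind the clamp. Origin at its underside.
- erlenmeyer: Bystander: Erlenmeyer flask, 64 mm wide, 104 mm high, behind the clamp. Origin at its underside.
Mind the look-alikes: they are no part of the job. What is shaped like the sample_jar1 but red or turquoise is not meant.

How it is judged:
On the way, in this order (a step that is already met when the one before it is completed fails the run):
1. the jar is seated upright in the V-jaw (within 4 mm) with the sprung jaw pushed in 2 to 8 mm, while the wedge does not yet press on the bar (horizontal distance between sample_jar1 and v_seat below 0.004 m and angle between sample_jar1's own z axis and vertical below 0.1 rad and value of joint jaw between 0.002 and 0.008 m and contact force between wedge and bar below 1 N), for 0.2 s.
2. the wedge is jammed on the bar with more than 8 N (contact force between wedge and bar above 8 N), for 0.2 s.
At the end, for the whole second after the job is handed in: The jar stands upright in the V-jaw (within 4 mm of its seat, tilt under 0.1 rad), the sprung jaw is pushed in 2 to 8 mm, the wedge is left jammed on the bar with more than 8 N, and all is at rest (horizontal distance between sample_jar1 and v_seat below 0.004 m and angle between sample_jar1's own z axis and vertical below 0.1 rad and value of joint jaw between 0.002 and 0.008 m and contact force between wedge and bar above 8 N and linear speed of each of wedge, bar below 0.005 m/s and linear speed of sample_jar1 below 0.01 m/s); the robot touches nothing.
It fails at once if the wedge is over-driven: more than 28 N on the bar (a push of about 19 N) (contact force between wedge and bar above 28 N).
It fails at once if the sprung jaw is pushed in more than 9 mm, against its stop (value of joint jaw above 0.009 m).
It fails at once if one of the bystanders is moved by more than 10 mm (distance of any of sample_jar2, erlenmeyer, sample_jar3 from where it was at the start of the episode above 0.01 m).
It also fails if it takes over 64 s, if anything falls off the work surface, if the arm or the gripper's body presses on something with over 40 N, if the wrist force passes 120 N, or if a joint passes its speed limit or range.

## Robot

A 6-joint arm with a two-finger parallel gripper is mounted at the origin on a cart in front of the work surface, level with it; the furniture and walls round the work are solid. World frame = base frame: x ahead of the robot, y to its left, z up, the work surface at z = 0. Lengths are in m, angles in rad, forces in N, time in s.
With the tool pointing down it reaches from about 0.25 to 0.775 m from the base axis. Payload 4 kg.
Tool frame: the origin (TCP) lies midway between the tips of the shut fingers; the grasp point (between the pads) lies 19 mm behind it; z points along the fingers, y is the direction in which the jaws open and shut (so a half turn about z gives the same grasp; the last joint's range is limited). The gripper opens to 94 mm and grips with 3 to 60 N. Pads are 16 mm wide; open, the fingers measure 119 mm over their backs; the gripper's body (75 mm by 177 mm) begins 78 mm behind the grasp point.
Start: joints at [1.088, 0.087, 1.371, -0, 1.684, -0.103], TCP at [0.204, 0.511, 0.206] pointing down, gripper open.
Joint ranges: [-3.1, 3.1], [-0.76, 2.03], [0.27, 2.55], [-1.08, 4.22], [0.17, 2.65], [-2.57, 2.57]. Speed limits (rad/s): [2.79, 2.79, 3.14, 3.14, 3.14, 3.14].

## Interface

Orientations are given as [roll, pitch, yaw] about the fixed x, y, z axes, in that order (R = Rz(yaw) Ry(pitch) Rx(roll)).
In Python, from bench import get_obs, snapshot, ticket gives the robot as it stands.
- The arm moves only by the shell command python3 -m creep 'ROWS' [OPENING]. ROWS is JSON, a list that holds one entry, the list of rows, each a list of 4 numbers: the shift along the tool's x, y, z in mm, then the turn about the tool's z in degrees. A call has 1 to 8 rows; each row shifts and turns the commanded pose from where the row before left it, along the tool's axes as they then stand; what a row does not reach is not made up. A row lasts 1/8 s, in which the tool goes at most 62.5 mm and 10.7 degrees, less where a joint would pass 70% of its speed; a pose out of reach is approached as far as the arm can. A call with a gripper value outside its range is refused whole. OPENING is the opening, from 0 (shut) to 1 (fully open), set as the call begins (- or left out, the last holds). The fingers move at their own pace and stop on an object; the grip force is fixed at half the most. Time passes only in rows, so rows that do not move let the fingers close. It gives the time, the measured TCP pose, the force and the opening at its end, in the units of the state.
- get_obs(): the state, without advancing time (a new reading comes with each control period).
- snapshot(name): name is "scene" or "side" or "wrist"; returns a dict with "color" (384x512x3 uint8, red, green, blue), "depth" (384x512 float32, m along the optical axis (not along the pixel's ray), 0 where there is no reading), "fx", "fy", "cx", "cy" (pixels), "extrinsics" (4x4, takes a point from world to camera coordinates). Camera axes: x right, y down, z forward; pixel columns grow to the right and rows downward; lengths in m; the calibration is good to about 2 mm. A picture is of the moment at which its call begins.
- ticket.close_job(): hands the job in, once; it reports no verdict.
The state is a dict: "time": time; "joint_positions": joint angles; "qvel": joint speeds; "joint_torque": joint torques, N m; "tool_pos": TCP position; "ee_rot": TCP orientation; "wrist_force": force on the tool from outside, world axes, zero at the start; "wrist_torque": the same for the moment, N m; "width": finger opening in m.
Only numpy, scipy, OpenCV 4.12 (cv2) and the standard library are available. Lean on these libraries where they do the work, as an engineer would, in place of code of your own. Each camera call takes 0.05 s, during which the arm holds its last target. There are 200 camera calls.

## Working session

There is one attempt and no reset: what is moved stays moved. The work goes in short steps, Python scripts to look and compute and a shell command to move; the robot and the scene stay as the last step left them, time stands still between calls to the robot, and variables do not carry over. Pictures are saved under pics/ and viewed, on a budget of 10 in all, crops included, one or two more only if the job needs it, and the job is handed in when it is done.

```bash
mkdir -p pics; cat > h.py <<'E'
import numpy as np, cv2
from bench import get_obs, snapshot, ticket
def snap(n,tag):
    s=snapshot(n); np.savez(f'{tag}.npz',**s); cv2.imwrite(f'pics/{tag}.png',cv2.resize(s['color'][:,:,::-1],(800,600),interpolation=cv2.INTER_CUBIC)); return s
def world(s):
    d=s['depth']; v,u=np.indices(d.shape)
    p=np.stack([(u-s['cx'])/s['fx']*d,(v-s['cy'])/s['fy']*d,d,np.ones_like(d)],-1)
    w=p@np.linalg.inv(s['extrinsics']).T
    w[d==0]=np.nan; return w[...,:3]
E
python3 - <<'E'
from h import *
print(get_obs())
for n in('scene','side'):
    s=snap(n,n+'0'); print(n,s['fx'],s['cx'],s['cy'],np.linalg.inv(s['extrinsics']).round(3).tolist())
E
```

```text
{'time': 0.0, 'joint_positions': array([ 1.08793468e+00,  8.79259540e-02,  1.37219787e+00, -4.08714510e-05,
        1.68361992e+00, -1.03107006e-01]), 'qvel': array([0.00071128, 0.00143016, 0.00204655, 0.00032309, 0.00146944,
       0.00155614]), 'joint_torque': array([-7.02397101e-04, -3.40190721e+01, -3.02420855e+01,  7.16130668e-02,
        3.30148847e-02, -1.72816535e-04]), 'tool_pos': array([0.20364974, 0.51032577, 0.20434867]), 'ee_rot': array([-3.13944880e+00, -1.80994392e-04,  2.76183326e+00]), 'wrist_force': array([-0.33795924,  0.33542619, -0.0243894 ]), 'wrist_torque': array([-0.04475718, -0.02219992, -0.02324621]), 'width': 0.09360196745481872}
scene 478.46248244228155 257.36878681502805 193.88745437826077 [[0.494, -0.594, 0.636, 0.053], [-0.87, -0.341, 0.357, -0.163], [0.005, -0.729, -0.685, 0.681], [0.0, 0.0, 0.0, 1.0]]
side 384.4045756462062 257.64918683128855 193.59465944368833 [[-0.998, 0.036, -0.049, 0.625], [0.06, 0.482, -0.874, 0.883], [-0.007, -0.875, -0.484, 0.488], [0.0, 0.0, 0.0, 1.0]]
```

View pics/scene0.png

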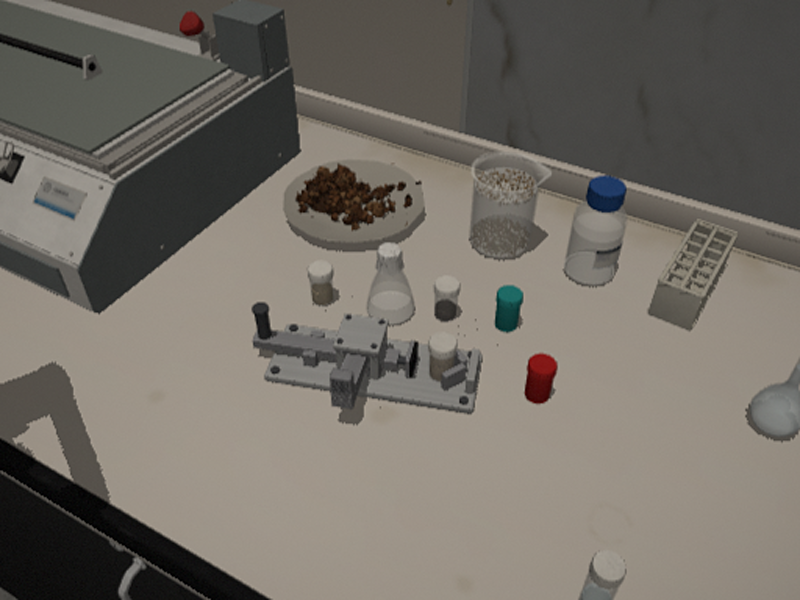

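View pics/side0.png

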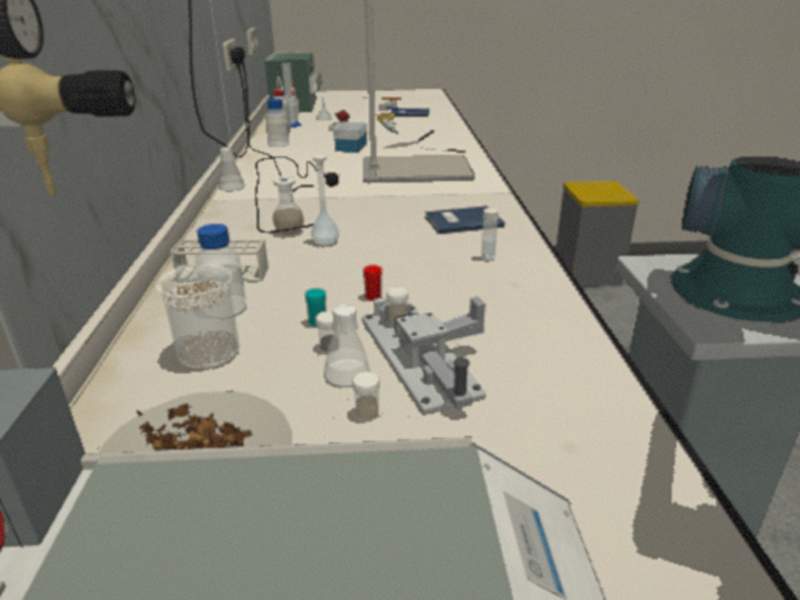

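The scene image shows the clamp with the post's cap at (262,307), the bridge at (361,332), the tab at (343,378) and the clamped white-capped jar at (443,345). The bystanders are jars at (320,270) and (447,285) and the flask at (390,290). The look-alikes are turquoise (508,305) and red (540,365). The side view agrees. Next I measure.

```bash
cat > m.py <<'E'
from h import *
import sys
def near(tag,w,c,s,lo,hi,r):
    m=(np.hypot(w[...,0]-c[0],w[...,1]-c[1])<r)&(w[...,2]>lo)&(w[...,2]<hi)
    p=w[m]; print(tag,len(p),p.mean(0).round(4),'min',p.min(0).round(4),'max',p.max(0).round(4)); return p
for n in ('scene','side'):
    s=dict(np.load(n+'0.npz')); w=world(s)
    k=1.5625
    px=dict(scene=dict(post=(262,307),tab=(342,372),bridge=(361,330),jar=(443,342),j2=(320,267),j3=(447,284),plateA=(275,375),plateB=(465,402),fl=(390,250)),
            side=dict(post=(461,362),tab=(477,303),bridge=(422,326),jar=(398,294),j2=(366,380),j3=(328,318),fl=(344,312)))[n]
    for t,(u,v) in px.items():
        u=int(u/k);v=int(v/k); print(n,t,np.nanmedian(w[v-1:v+2,u-1:u+2].reshape(-1,3),0).round(4))
    bu,bv=[int(a/k) for a in px['bridge']]; c=w[bv,bu]
    b=near('bridge',w,c,s,.059,.067,.045)
    (x,y),(a,bb),ang=cv2.minAreaRect((b[:,:2]*1000).astype(np.float32)); print(' rect',x,y,a,bb,ang)
    for t,lo,hi,r in (('post',.075,.083,.015),('tab',.079,.09,.02),('jar',.062,.072,.02)):
        u,v=[int(a/k) for a in px[t]]; q=near(t,w,w[v,u],s,lo,hi,r)
        if len(q)>5: print('  rect',cv2.minAreaRect((q[:,:2]*1000).astype(np.float32)))
E
python3 m.py
```

```text
scene post [0.5231 0.2899 0.0804]
scene tab [0.4804 0.1514 0.0853]
scene bridge [0.5613 0.1766 0.065 ]
scene jar [0.5899 0.0858 0.0685]
scene j2 [0.6417 0.2905 0.056 ]
scene j3 [0.6933 0.1319 0.0565]
scene plateA [0.4897 0.2542 0.0124]
scene plateB [0.5627 0.0412 0.0165]
scene fl [0.6615 0.1973 0.1054]
bridge 667 [0.5573 0.1748 0.0645] min [0.5264 0.1432 0.0592] max [0.5952 0.208  0.067 ]
 rect 560.2616577148438 176.2376708984375 57.1723747253418 54.04707717895508 17.72783088684082
post 78 [0.5214 0.2895 0.0798] min [0.513  0.2806 0.0753] max [0.5319 0.3011 0.0828]
  rect ((522.543212890625, 290.47845458984375), (19.0532283782959, 18.823841094970703), 20.19246482849121)
tab 117 [0.4779 0.1489 0.0843] min [0.4702 0.1378 0.0791] max [0.4874 0.1617 0.0887]
  rect ((478.7228088378906, 149.92642211914062), (15.68116569519043, 23.425434112548828), 31.140836715698242)
jar 232 [0.5872 0.0841 0.0678] min [0.5719 0.0691 0.0621] max [0.6049 0.101  0.0719]
  rect ((588.6467895507812, 84.84883117675781), (31.451143264770508, 31.237171173095703), 63.87355422973633)
side post [0.5227 0.2936 0.0794]
[... 257 characters left out ...]
 [0.593  0.2105 0.0666]
 rect 560.85009765625 178.45265197753906 54.36743927001953 54.72488784790039 18.53290367126465
post 66 [0.5234 0.2946 0.0787] min [0.5135 0.2825 0.0751] max [0.5322 0.3028 0.0805]
  rect ((522.53857421875, 292.42926025390625), (19.099681854248047, 18.490005493164062), 63.53185272216797)
tab 46 [0.4807 0.1551 0.0832] min [0.4726 0.1402 0.0798] max [0.4884 0.1652 0.086 ]
  rect ((481.12176513671875, 151.90174865722656), (13.406867027282715, 25.82672691345215), 17.101755142211914)
jar 94 [0.59   0.091  0.0664] min [0.5747 0.0738 0.062 ] max [0.6054 0.1049 0.0694]
  rect ((589.2493896484375, 89.44186401367188), (29.830772399902344, 30.528518676757812), 25.885700225830078)
```

```bash
python3 - <<'E'
from h import *
for n in ('scene','side'):
    w=world(dict(np.load(n+'0.npz')))
    for lo in (.02,.12,.2):
        m=(w[...,2]>lo)&(w[...,0]<.95)&(w[...,0]>.1)&(w[...,1]>.2)&(w[...,1]<.8); p=w[m]
        print(n,lo,len(p))
        if len(p):
            for x0 in np.arange(.25,.95,.1):
                q=p[(p[:,0]>x0)&(p[:,0]<x0+.1)&(p[:,1]>.315)]
                if len(q)>5: print('  x',x0.round(2),'ymin',np.percentile(q[:,1],1).round(3),'zmax',q[:,2].max().round(3))
E
python3 -m creep '[[[0,0,0,-10],[0,0,0,-10],[0,0,0,-10],[0,0,0,-10],[0,0,0,0]]]' 0.7
```

```text
scene 0.02 29259
  x 0.45 ymin 0.516 zmax 0.174
  x 0.55 ymin 0.516 zmax 0.194
  x 0.65 ymin 0.364 zmax 0.223
  x 0.75 ymin 0.327 zmax 0.25
  x 0.85 ymin 0.325 zmax 0.251
scene 0.12 17121
  x 0.45 ymin 0.517 zmax 0.174
  x 0.55 ymin 0.516 zmax 0.194
  x 0.65 ymin 0.517 zmax 0.223
  x 0.75 ymin 0.516 zmax 0.25
  x 0.85 ymin 0.517 zmax 0.251
scene 0.2 1847
  x 0.65 ymin 0.692 zmax 0.223
  x 0.75 ymin 0.521 zmax 0.25
  x 0.85 ymin 0.519 zmax 0.251
side 0.02 44824
  x 0.45 ymin 0.52 zmax 0.158
  x 0.55 ymin 0.528 zmax 0.192
  x 0.65 ymin 0.526 zmax 0.192
  x 0.75 ymin 0.333 zmax 0.248
  x 0.85 ymin 0.319 zmax 0.249
side 0.12 39843
  x 0.45 ymin 0.52 zmax 0.158
  x 0.55 ymin 0.528 zmax 0.192
  x 0.65 ymin 0.527 zmax 0.192
  x 0.75 ymin 0.525 zmax 0.248
  x 0.85 ymin 0.524 zmax 0.249
side 0.2 6826
  x 0.75 ymin 0.524 zmax 0.248
  x 0.85 ymin 0.523 zmax 0.249
time: 0.72
tool_pos: [0.2038, 0.5106, 0.2049]
ee_rot: [-3.141, -0.001, -2.825]
wrist_force: [-0.1, 0.4, 0.3]
width: 0.0658
```

The furniture begins at y > 0.516, so the path is clear. I move over the post.

```bash
python3 -m creep '[[[-29,-38,0,0],[-29,-39,0,0],[-29,-38,0,0],[-29,-39,0,0],[-29,-38,0,0],[-29,-39,0,0],[-30,-38,0,0],[-30,-38,0,0]]]' 0.7
python3 -m creep '[[[0,0,0,0],[0,0,0,0]]]'
cat > c.py <<'E'
from h import *
O=np.array([.5605,.1773]); psi=np.deg2rad(18.2); ex=np.array([np.cos(psi),np.sin(psi)]); ey=np.array([-ex[1],ex[0]])
def cl(p): d=np.asarray(p)[:2]-O; return (np.array([d@ex,d@ey])*1000).round(2)
def st():
    o=get_obs(); f=o['wrist_force']; print(round(o['time'],2),'tcp clamp xy',cl(o['tool_pos']),'z',o['tool_pos'][2].round(4),'yaw',np.rad2deg(o['ee_rot'][2]).round(2),'F clamp',(f[:2]@ex).round(2),(f[:2]@ey).round(2),f[2].round(2),'w',round(o['width'],4))
if __name__=='__main__': print('post',cl((.5225,.2914)),'tab',cl((.480,.151)),'jar',cl((.589,.087))); st()
E
python3 c.py
```

```text
time: 1.72
tool_pos: [0.5233, 0.2914, 0.2052]
ee_rot: [3.141, -0.0, -2.827]
wrist_force: [0.7, 1.0, 0.5]
width: 0.0659
time: 1.98
tool_pos: [0.5218, 0.2926, 0.2051]
ee_rot: [3.141, -0.001, -2.825]
wrist_force: [0.7, -0.4, 0.2]
width: 0.0659
post [ -0.46 120.26] tab [-84.69   0.16] jar [ -1.13 -94.68]
1.98 tcp clamp xy [ -0.72 121.66] z 0.2051 yaw -161.87 F clamp 0.53 -0.58 0.16 w 0.0659
```

```bash
python3 -m creep '[[[0,0,40,0],[0,0,40,0],[0,0,40,0],[0,0,25,0],[0,0,15,0],[0,0,0,0]]]' 0.7
python3 c.py
python3 -m creep '[[[0,0,0,0],[0,0,0,0],[0,0,0,0],[0,0,0,0],[0,0,0,0],[0,0,0,0]]]' 0.15
python3 c.py; python3 -c "
from h import *
snap('scene','s1')"
```

```text
time: 2.72
tool_pos: [0.521, 0.293, 0.0448]
ee_rot: [-3.142, -0.002, -2.822]
wrist_force: [0.7, 0.6, 0.1]
width: 0.066
post [ -0.46 120.26] tab [-84.69   0.16] jar [ -1.13 -94.68]
2.73 tcp clamp xy [ -1.4  122.21] z 0.0448 yaw -161.71 F clamp 0.85 0.39 0.14 w 0.066
time: 3.48
tool_pos: [0.5225, 0.292, 0.0456]
ee_rot: [-3.141, 0.0, -2.823]
wrist_force: [-0.4, -1.9, 1.6]
width: 0.0186
post [ -0.46 120.26] tab [-84.69   0.16] jar [ -1.13 -94.68]
3.48 tcp clamp xy [ -0.27 120.81] z 0.0456 yaw -161.77 F clamp -0.97 -1.65 1.59 w 0.0186
```

View pics/s1.png

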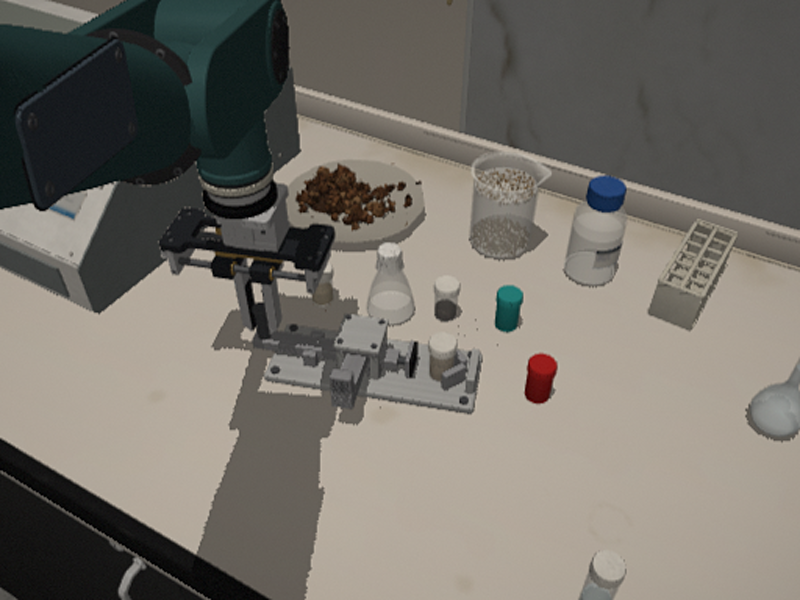

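The post at (262,320) is held between the fingers, and everything else stands as before. I push the bar 14 mm first, then in small steps.

```bash
python3 -m creep '[[[0,-2,0,0],[0,-2,0,0],[0,-2,0,0],[0,-2,0,0],[0,-2,0,0],[0,-2,0,0],[0,-2,0,0],[0,0,0,0]]]'; python3 c.py|tail -1
python3 -m creep '[[[0,0,0,0],[0,0,0,0]]]' >/dev/null; python3 c.py|tail -1
python3 -m creep '[[[0,-1,0,0],[0,-1,0,0],[0,0,0,0]]]'>/dev/null; python3 c.py|tail -1
python3 -m creep '[[[0,-1,0,0],[0,-1,0,0],[0,0,0,0]]]'>/dev/null; python3 c.py|tail -1
python3 -m creep '[[[0,-1,0,0],[0,-1,0,0],[0,0,0,0]]]'>/dev/null; python3 c.py|tail -1
```

```text
time: 4.53
tool_pos: [0.5259, 0.2815, 0.0456]
ee_rot: [3.137, 0.0, -2.822]
wrist_force: [-1.5, 5.3, -0.4]
width: 0.0184
4.53 tcp clamp xy [ -0.3  109.79] z 0.0456 yaw -161.72 F clamp 0.28 5.51 -0.43 w 0.0184
4.78 tcp clamp xy [ -0.31 109.78] z 0.0456 yaw -161.71 F clamp -0.23 4.93 0.44 w 0.0186
5.15 tcp clamp xy [ -0.3  107.93] z 0.0456 yaw -161.71 F clamp 0.23 6.53 0.29 w 0.0191
5.53 tcp clamp xy [ -0.32 105.95] z 0.0456 yaw -161.71 F clamp 1.07 5.79 0.04 w 0.0187
5.9 tcp clamp xy [ -0.31 104.  ] z 0.0457 yaw -161.71 F clamp 0.33 5.42 -0.27 w 0.0184
```

```bash
for i in 1; do
python3 -m creep '[[[0,-1,0,0],[0,-1,0,0],[0,0,0,0]]]'>/dev/null; python3 c.py|tail -1
python3 -m creep '[[[0,-1,0,0],[0,0,0,0],[0,0,0,0]]]'>/dev/null; python3 c.py|tail -1
python3 -m creep '[[[0,-1,0,0],[0,0,0,0],[0,0,0,0]]]'>/dev/null; python3 c.py|tail -1
python3 -m creep '[[[0,-1,0,0],[0,0,0,0],[0,0,0,0]]]'>/dev/null; python3 c.py|tail -1
python3 -m creep '[[[0,-1,0,0],[0,0,0,0],[0,0,0,0]]]'>/dev/null; python3 c.py|tail -1
python3 -m creep '[[[0,-1,0,0],[0,0,0,0],[0,0,0,0]]]'>/dev/null; python3 c.py|tail -1; done
python3 - <<'E'
from c import *
s=snap('scene','s2'); w=world(s)
m=(np.hypot(w[...,0]-.59,w[...,1]-.085)<.03)&(w[...,2]>.062)&(w[...,2]<.073)
print(cv2.minAreaRect((w[m][:,:2]*1000).astype(np.float32)), cl(np.array(cv2.minAreaRect((w[m][:,:2]*1000).astype(np.float32))[0])/1000))
cv2.imwrite('pics/s2c.png',cv2.resize(s['color'][190:275,150:320,::-1],(800,400),interpolation=cv2.INTER_CUBIC))
E
```

```text
6.28 tcp clamp xy [ -0.35 102.11] z 0.0456 yaw -161.71 F clamp -0.36 6.59 0.41 w 0.0184
6.65 tcp clamp xy [ -0.33 101.11] z 0.0456 yaw -161.71 F clamp 0.7 6.02 0.32 w 0.0187
7.03 tcp clamp xy [ -0.34 100.26] z 0.0456 yaw -161.71 F clamp 0.58 7.1 0.2 w 0.0186
7.4 tcp clamp xy [-0.33 99.55] z 0.0456 yaw -161.7 F clamp 0.4 7.8 -0.2 w 0.0185
7.78 tcp clamp xy [-0.34 98.79] z 0.0456 yaw -161.69 F clamp 0.75 7.51 0.45 w 0.0185
8.15 tcp clamp xy [-0.34 98.04] z 0.0456 yaw -161.69 F clamp 0.54 7.44 -0.22 w 0.0187
((590.5208740234375, 81.98119354248047), (32.66621017456055, 31.76676368713379), 9.52822494506836) [ -1.25 -99.93]
```

View pics/s2c.png

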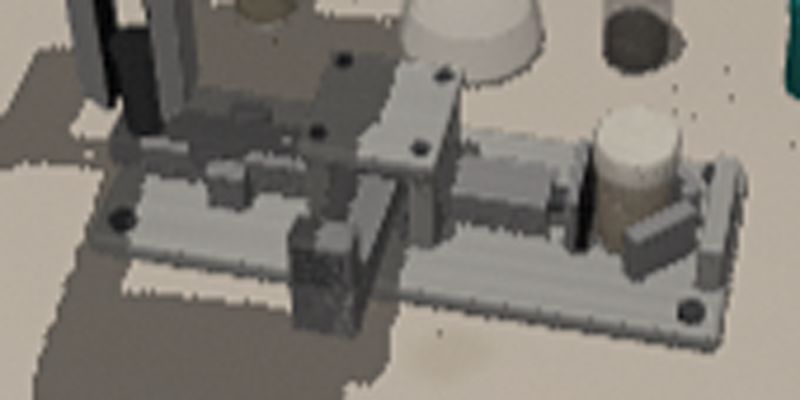

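Jar seated: the cap measures at clamp y −99.9 mm, and the pad touches the body at crop (580,200). Travel per step fell from 1.0 to 0.75 mm at post y ≈ 100.9, which is where the jaw began to yield (given as about 101). It is now pushed in about 2.8 mm, and I go on to about 5.

```bash

python3 -m creep '[[[0,-1,0,0],[0,0,0,0],[0,0,0,0]]]'>/dev/null; python3 c.py|tail -1
python3 -m creep '[[[0,-1,0,0],[0,0,0,0],[0,0,0,0]]]'>/dev/null; python3 c.py|tail -1
python3 -m creep '[[[0,-1,0,0],[0,0,0,0],[0,0,0,0]]]'>/dev/null; python3 c.py|tail -1
python3 -m creep '[[[0,0,0,0],[0,0,0,0],[0,0,0,0]]]'>/dev/null; python3 c.py|tail -1
```

```text
8.57 tcp clamp xy [-0.34 97.27] z 0.0456 yaw -161.68 F clamp 0.3 8.86 0.56 w 0.0186
8.95 tcp clamp xy [-0.33 96.56] z 0.0456 yaw -161.68 F clamp 0.61 9.11 -0.09 w 0.0184
9.32 tcp clamp xy [-0.36 95.83] z 0.0456 yaw -161.67 F clamp 0.05 8.78 0.2 w 0.0187
9.7 tcp clamp xy [-0.38 95.83] z 0.0456 yaw -161.67 F clamp -0.12 10.01 -0.15 w 0.0187
```

```bash

python3 -m creep '[[[0,1,0,0],[0,1,0,0],[0,0,0,0],[0,0,0,0]]]'>/dev/null; python3 c.py|tail -1
python3 -m creep '[[[0,0,0,0],[0,0,0,0],[0,0,0,0],[0,0,0,0]]]' 0.45; python3 c.py|tail -1
python3 -m creep '[[[0,0,-30,0],[0,0,-40,0],[0,0,-40,0],[0,0,0,0]]]' 0; python3 c.py|tail -1
python3 - <<'E'
from c import *
for n in('scene','side'):
    w=world(snap(n,'p_'+n))
    c=O+ey*.098
    m=(np.hypot(w[...,0]-c[0],w[...,1]-c[1])<.02)&(w[...,2]>.074)&(w[...,2]<.084)
    if m.sum()>10: print(n,m.sum(),cl(np.array(cv2.minAreaRect((w[m][:,:2]*1000).astype(np.float32))[0])/1000))
E
```

```text
10.2 tcp clamp xy [-0.36 95.77] z 0.0456 yaw -161.71 F clamp -0.16 6.79 0.78 w 0.0187
time: 10.7
tool_pos: [0.5311, 0.2656, 0.0454]
ee_rot: [-3.141, -0.0, -2.824]
wrist_force: [0.1, 0.6, 0.2]
width: 0.0426
10.7 tcp clamp xy [-0.35 93.03] z 0.0454 yaw -161.78 F clamp 0.25 0.52 0.21 w 0.0426
time: 11.2
tool_pos: [0.5334, 0.2666, 0.1602]
ee_rot: [3.141, 0.009, -2.823]
wrist_force: [1.1, -0.8, 0.5]
width: 0.0056
11.2 tcp clamp xy [ 2.14 93.33] z 0.1602 yaw -161.77 F clamp 0.83 -1.07 0.47 w 0.0056
scene 80 [-1.08 94.42]
side 63 [ 0.46 97.17]
```

```bash

python3 -m creep '[[[30,-23,0,0],[30,-23,0,0],[30,-23,0,0],[32,-24,0,0],[0,0,0,0]]]' 0; python3 c.py|tail -1
python3 -m creep '[[[0,0,30,0],[0,0,30,0],[0,0,20,0],[0,0,15,0],[0,0,0,0],[0,0,0,0]]]'>/dev/null; python3 c.py|tail -1
python3 -c "
from h import *
s=snap('scene','s3')
cv2.imwrite('pics/s3c.png',cv2.resize(s['color'][150:285,130:330,::-1],(800,540),interpolation=cv2.INTER_CUBIC))"
```

```text
time: 11.92
tool_pos: [0.4421, 0.1378, 0.1533]
ee_rot: [3.141, -0.004, -2.826]
wrist_force: [1.4, -0.4, 0.6]
width: 0.0006
11.93 tcp clamp xy [-124.85   -0.56] z 0.1533 yaw -161.91 F clamp 1.19 -0.78 0.55 w 0.0006
12.68 tcp clamp xy [-121.59    0.38] z 0.061 yaw -161.75 F clamp 0.44 -0.13 0.94 w 0.0005
```

View pics/s3c.png

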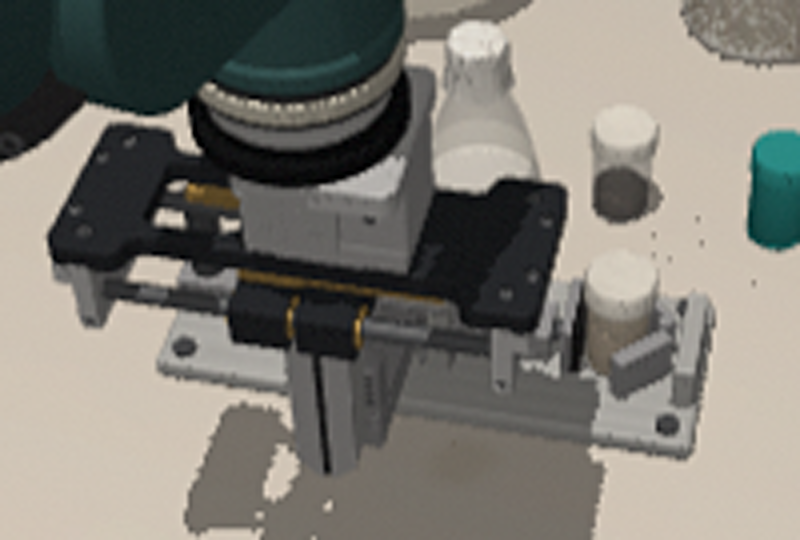

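Fingers shut behind the tab, at crop (325,440), and the jar stands upright in the V at (625,320). I raise 3 mm and then advance gently.

```bash

python3 -m creep '[[[0,0,-3,0],[-6,0,0,0],[-6,0,0,0],[-4,0,0,0],[-2,0,0,0],[0,0,0,0]]]'>/dev/null; python3 c.py|tail -1
for i in a; do
python3 -m creep '[[[-1,0,0,0],[-1,0,0,0],[-1,0,0,0],[0,0,0,0],[0,0,0,0]]]'>/dev/null; python3 c.py|tail -1
python3 -m creep '[[[-1,0,0,0],[-1,0,0,0],[0,0,0,0],[0,0,0,0]]]'>/dev/null; python3 c.py|tail -1
python3 -m creep '[[[-1,0,0,0],[-1,0,0,0],[0,0,0,0],[0,0,0,0]]]'>/dev/null; python3 c.py|tail -1
python3 -m creep '[[[-1,0,0,0],[-1,0,0,0],[0,0,0,0],[0,0,0,0]]]'>/dev/null; python3 c.py|tail -1; done
```

```text
13.47 tcp clamp xy [-104.26    0.32] z 0.0633 yaw -161.76 F clamp -0.23 0.96 0.16 w 0.0004
14.1 tcp clamp xy [-101.52    0.33] z 0.0634 yaw -161.76 F clamp -0.71 -0.63 0.51 w 0.0006
14.6 tcp clamp xy [-99.43   0.35] z 0.0632 yaw -161.76 F clamp -1.17 -0.46 -0.62 w 0.0004
15.1 tcp clamp xy [-97.22   0.34] z 0.0635 yaw -161.76 F clamp -1.62 -0.34 -0.74 w 0.0004
15.6 tcp clamp xy [-95.09   0.31] z 0.0636 yaw -161.76 F clamp -1.33 0.25 -2.36 w 0.0004
```

```bash

python3 -m creep '[[[-1,0,0,0],[-1,0,0,0],[0,0,0,0],[0,0,0,0]]]'>/dev/null; python3 c.py|tail -1
python3 -m creep '[[[-1,0,0,0],[-1,0,0,0],[0,0,0,0],[0,0,0,0]]]'>/dev/null; python3 c.py|tail -1
python3 -m creep '[[[-1,0,0,0],[-1,0,0,0],[0,0,0,0],[0,0,0,0]]]'>/dev/null; python3 c.py|tail -1
python3 -m creep '[[[-1,0,0,0],[-1,0,0,0],[0,0,0,0],[0,0,0,0]]]'>/dev/null; python3 c.py|tail -1
```

```text
16.1 tcp clamp xy [-93.17   0.29] z 0.0635 yaw -161.76 F clamp -1.97 0.02 -0.8 w 0.0003
16.6 tcp clamp xy [-91.14   0.32] z 0.0636 yaw -161.76 F clamp -0.75 0.38 -0.82 w 0.0
17.1 tcp clamp xy [-89.13   0.32] z 0.0636 yaw -161.76 F clamp -1.14 -0.23 -0.99 w 0.0005
17.6 tcp clamp xy [-87.14   0.33] z 0.0636 yaw -161.76 F clamp -1.12 -0.26 -0.61 w 0.0003
```

```bash

python3 -m creep '[[[-1,0,0,0],[-1,0,0,0],[0,0,0,0],[0,0,0,0]]]'>/dev/null; python3 c.py|tail -1
python3 -m creep '[[[-1,0,0,0],[-1,0,0,0],[0,0,0,0],[0,0,0,0]]]'>/dev/null; python3 c.py|tail -1
python3 -m creep '[[[-1,0,0,0],[-1,0,0,0],[0,0,0,0],[0,0,0,0]]]'>/dev/null; python3 c.py|tail -1
python3 -m creep '[[[-1,0,0,0],[-1,0,0,0],[0,0,0,0],[0,0,0,0]]]'>/dev/null; python3 c.py|tail -1
```

```text
18.1 tcp clamp xy [-85.15   0.31] z 0.0635 yaw -161.76 F clamp -2.13 -0.04 -0.84 w 0.0002
18.6 tcp clamp xy [-84.18   0.32] z 0.0635 yaw -161.76 F clamp -5.05 0.85 2.26 w 0.0004
19.1 tcp clamp xy [-83.58   0.32] z 0.0634 yaw -161.76 F clamp -8.59 0.14 4.03 w 0.0003
19.6 tcp clamp xy [-83.02   0.31] z 0.0633 yaw -161.76 F clamp -12.0 -0.07 6.32 w 0.0005
```

The sole met the bar at about −85 mm, and the push is now about 12 N. I hold and average before backing off.

```bash

for i in 1 2 3 4; do python3 -m creep '[[[0,0,0,0]]]'>/dev/null; python3 c.py|tail -1; done
```

```text
19.73 tcp clamp xy [-83.02   0.33] z 0.0633 yaw -161.75 F clamp -12.21 0.08 6.47 w 0.0005
19.85 tcp clamp xy [-83.     0.29] z 0.0634 yaw -161.76 F clamp -11.68 -0.43 7.39 w 0.0005
19.98 tcp clamp xy [-83.03   0.33] z 0.0634 yaw -161.76 F clamp -11.86 -1.0 6.08 w 0.0004
20.1 tcp clamp xy [-83.02   0.3 ] z 0.0633 yaw -161.75 F clamp -12.63 0.86 6.25 w 0.0005
```

```bash

python3 -m creep '[[[1,0,0,0],[2,0,0,0],[3,0,0,0],[6,0,0,0],[10,0,0,0],[10,0,0,0],[0,0,0,0]]]'>/dev/null; python3 c.py|tail -1
python3 -m creep '[[[0,0,-40,0],[20,0,-40,0],[50,0,-20,0],[50,0,0,0],[0,0,0,0],[0,0,0,0]]]'>/dev/null; python3 c.py|tail -1
python3 - <<'E'
from c import *
for n in('scene','side'):
    s=snap(n,'e_'+n); w=world(s)
    for t,c,lo,hi,r in (('post',O+ey*.096,.074,.084,.02),('tab',O-ex*.065,.074,.09,.02),('jar',O-ey*.0985,.062,.073,.03),('j2',(.6395,.290),.05,.06,.03),('j3',(.693,.134),.05,.06,.03),('fl',(.6625,.201),.098,.11,.03)):
        res=[]
        for W in (world(dict(np.load(n+'0.npz'))),w):
            m=(np.hypot(W[...,0]-c[0],W[...,1]-c[1])<r)&(W[...,2]>lo)&(W[...,2]<hi)
            if m.sum()>10: res.append(cl(np.array(cv2.minAreaRect((W[m][:,:2]*1000).astype(np.float32))[0])/1000).tolist()+[W[m][:,2].mean().round(4)])
        print(n,t,res)
    cv2.imwrite(f'pics/e_{n}c.png',cv2.resize((s['color'][150:285,130:330] if n=='scene' else s['color'][165:280,190:330])[:,:,::-1],(800,560),interpolation=cv2.INTER_CUBIC))
E
```

```text
20.98 tcp clamp xy [-111.99    0.33] z 0.0635 yaw -161.77 F clamp -0.05 0.09 -0.66 w 0.0007
21.73 tcp clamp xy [-2.3065e+02  1.3000e-01] z 0.1638 yaw -161.77 F clamp 0.47 -0.09 0.23 w 0.0006
scene post [[-3.49, 112.59, np.float64(0.0797)]]
scene tab [[-81.21, -1.08, np.float64(0.0853)], [-71.78, 4.58, np.float64(0.0795)]]
scene jar [[-2.14, -96.62, np.float64(0.0678)], [-2.25, -99.8, np.float64(0.0678)]]
scene j2 [[106.89, 79.92, np.float64(0.0558)]]
scene j3 [[110.66, -84.76, np.float64(0.0558)], [111.08, -84.31, np.float64(0.0557)]]
scene fl [[103.64, -12.69, np.float64(0.1039)], [103.81, -11.35, np.float64(0.1037)]]
side post [[0.65, 97.47, np.float64(0.0785)]]
side tab [[-80.46, 2.23, np.float64(0.0809)], [-65.82, 1.39, np.float64(0.0797)]]
side jar [[0.47, -92.84, np.float64(0.0664)], [-1.07, -97.27, np.float64(0.0666)]]
side j2 [[108.01, 82.27, np.float64(0.0547)], [108.51, 81.79, np.float64(0.0547)]]
side j3 [[115.67, -84.72, np.float64(0.0547)], [116.14, -82.98, np.float64(0.0547)]]
side fl [[105.25, -9.49, np.float64(0.1025)], [106.0, -9.72, np.float64(0.1026)]]
```

View pics/e_scenec.png

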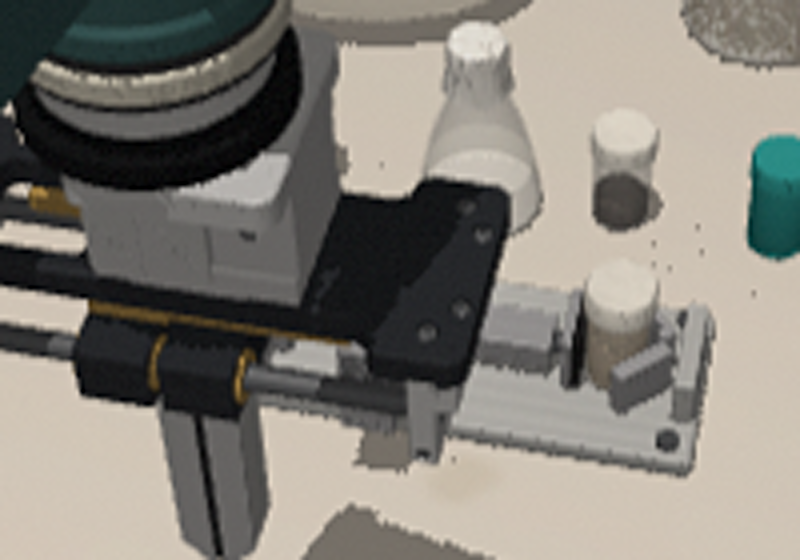

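View pics/e_sidec.png

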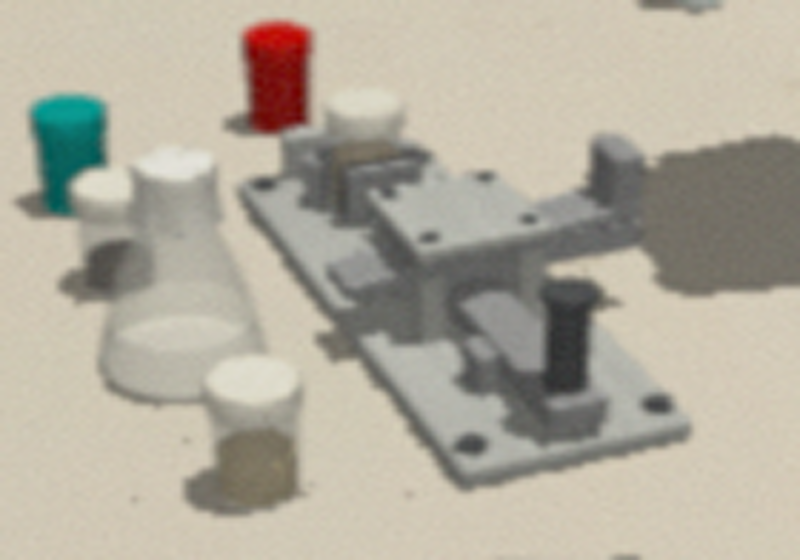

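The side crop shows the jar upright in the V at (365,130), the post at (568,330) unmoved since release, and the wedge driven in with its tab at (617,170). The bystanders are where they were and the gripper is clear. I hand in.

```bash
python3 -m creep '[[[0,0,0,0],[0,0,0,0],[0,0,0,0],[0,0,0,0]]]'; python3 -c "
from bench import ticket; print(ticket.close_job())"
```

```text
time: 22.32
tool_pos: [0.3408, 0.1053, 0.1634]
ee_rot: [3.141, -0.0, -2.823]
wrist_force: [0.4, 1.2, 0.3]
width: 0.0001
the job is handed in; nothing more can be done
None
```

The jar is clamped, the wedge is jammed, and I handed the job in at 22.3 s. No verdict was reported.

- **Bar:** I gripped the post and pushed it from about 120.5 to 95.8 mm. The jaw began to yield at about 100.9 mm, so it is pushed in about 5 mm. The push force rose by about 4 N on average, which agrees.
- **Wedge:** It met the bar after roughly 15 mm of travel. I pushed until the force held steady at about 12 N, then backed off. I could not measure the force it stays jammed with. By the given ratio it should be about 11 N.
- **Last checks:**
  - The jar is upright. Its cap measures at y −99.8 mm in the scene view and −97.3 mm in the side view, against the seat at −98.5 mm.
  - The two cameras disagree by 2 to 3 mm, about what their calibration allows.
  - In the side view the post stands where I released it.
  - The bystanders show shifts under 2 mm, which is measurement noise.
  - The gripper was clear of everything.
- **Checks that failed:** In the last scene picture the gripper hid one bystander jar. It also spoiled that view's post reading and probably its tab reading, so for those I relied on the side camera.

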